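Prop the drying cabinet's door on its stay

TASK

Air the small drying cabinet: take the perforated stay arm on its roof by the knob, open the self-closing door and drop the third hole counted from the stay's pivot (the last but one before the knob) over the upright peg on the roof. Leave the stay lying fully down, let go, so that it alone holds the door at that width. Do not shift or knock over the bottles, jars and other things standing about.

Things in the scene. Friction and masses are not known exactly. Their poses are not given: they have to be found in the camera images.
- cabinet: grey box cabinet, fixed, 300 deep (its x) x 260 wide (its y) x 170 mm high; origin at the centre of its underside; its front (with the door) looks to its -x, towards the robot. A grey vent stub (28 mm wide, 14 mm high) stands on its roof at x 110, y 95 mm.
- door (a joint): angle of the grey-framed clear door (240 wide, 170 high, 20 mm thick) about an upright hinge at the cabinet's front left (+y) corner; 0 = shut, grows as its free edge swings out towards the robot, up to 1.5 rad. A closer shuts it slowly from any angle (0.14 N m shut, about 0.24 N m at 0.78 rad), so it starts shut and does not stay open by itself. With hole 1, 2, 3 or 4 on the peg it stands at about 0.1, 0.47, 0.83 or 1.25 rad, some 0.05 more or less with the place of the peg.
- door_hinge (a point): the door's hinge line, at roof height (z = 170 mm)
- swivel (a joint): turn of the stay about the upright swivel on the door's top edge; 0 = square to the door, pointing into the cabinet; positive = anticlockwise from above; +-1.9 rad, nearly free
- stay (a joint): lift of the stay's knob end about the level pin at its pivot; 0 = level and fully down (a stop holds it there, underside 6 mm above the roof), grows upward to 1.2 rad; falls by its own weight (160 g)
- pivot (a point): the stay's pivot: crossing of the swivel's axis and the level pin, at half the bar's thickness, 9 mm above the roof; on the door 130 mm from the hinge line along the door and 10 mm out from the cabinet's front face. It moves with the door.
- hole3 (a point): centre of the third hole of the stay. The stay is a flat steel bar 28 wide, 6 mm thick, 234 mm long; its four 15 mm round holes lie on its centre line 95, 120, 145 and 170 mm from the pivot; this is the one at 145 mm, at half the bar's thickness.
- knob (a point): middle of the upright black round knob on the stay's far end, 205 mm from the pivot; 18 mm thick, from 3 to 45 mm above the bar's mid-plane, this point 28 mm above it. Being round it turns in the fingers.
- strip (a point): middle of the slotted aluminium strip on the roof (26 x 70 mm, long way along the cabinet's y), at roof height (z = 170 mm), 60 mm from the hinge line along the front and 40 mm behind the front face. The upright steel peg is clamped by hand in its slot, up to 8 mm to either side of this point; the peg's place is not reported: look or feel for it.
- slot_end (a point): left end (+y of the cabinet) of the same slot, 28 mm from the strip's middle, at roof height. The peg in the slot does not move; it is 12 mm thick, its top stands 22 mm above the roof, the last 4 mm tapering to 8 mm. The stay must be lifted over it (level, the bar's top lies 10 mm below the peg's top); bar and peg collide.
- roof_jar: small amber jar, 44 mm wide, 55 mm high, loose on the roof's far right corner; origin under its base. Leave it.
- amber_bottle: amber bottle, 90 mm wide, 190 mm high; origin under its base. Leave it.
- beaker: glass beaker, 70 mm wide, 90 mm high; origin under its base. Leave it.
- white_jar: white jar, 60 mm wide, 80 mm high; origin under its base. Leave it.
- small_bottle: amber bottle, 52 mm wide, 110 mm high; origin under its base. Leave it.
- dish: white dish, 90 mm wide, 25 mm high; origin under its base. Leave it.
- spatula: steel spatula, 190 mm long, lying on the table; origin under its middle. Leave it.

How it is judged:
By the outcome, as a careful person would: the job done as asked, in the order asked, and still so for the second after the job is handed in, with the robot touching nothing.
It also fails if it takes over 67 s, if anything falls off the work surface, if the arm or the gripper's body presses on something with over 40 N, if the wrist force passes 120 N, or if a joint passes its speed limit or range.

ROBOT

A 6-joint arm with a two-finger parallel gripper is mounted at the origin on the work surface. World frame = base frame: x ahead of the robot, y to its left, z up, the work surface at z = 0. Lengths are in mm, angles in rad, forces in N, time in s.
With the tool pointing down it reaches from about 275 to 750 mm from the base axis. Payload 10.2 kg.
Tool frame: the origin (TCP) lies midway between the tips of the shut fingers; the grasp point (between the pads) lies 19 mm behind it; z points along the fingers, y is the line along which they close (so a half turn about z gives the same grasp; the last joint's range is limited). The gripper opens to 85 mm and grips with 20 to 120 N. Pads are 22 mm wide; open, the fingers measure 114 mm over their backs; the gripper's body (76 mm by 85 mm) begins 54 mm behind the grasp point. The pads swing forward as they close: fully open they stand 13 mm farther back than shut.
Start: joints at [-1.502, 0.313, 1.498, -0, 1.331, -0.223], TCP at [151.017, -502.817, 231.294] pointing down, gripper open.
Joint ranges: [-2.94, 2.94], [-0.97, 2.17], [0.19, 2.56], [-1.23, 4.37], [0.02, 3.11], [-2.88, 2.88]. Speed limits (rad/s): [2.39, 2.39, 3.01, 3.14, 3.14, 3.14].

INTERFACE

Orientations are given as a 3x3 rotation matrix whose columns are the frame's x, y, z axes.
In Python, from plant import ctrl, imaging, workorder gives the robot as it stands.
- The arm moves only by the tool step_arm, never from a script. Its argument "targets" is a list of rows, each a list of 5 numbers: the gripper command: -1 is shut, 1 is fully open, values between are in proportion, then the shift along the tool's x, y, z in cm, then the turn about the tool's z in degrees. A call has 1 to 12 rows; each row is the pose to reach, as a shift and turn from the pose commanded when the call began, along the tool's axes at that moment; what a row does not reach only later rows make up. A row lasts 1/12 s, in which the tool goes at most 41.7 mm and 7.16 degrees, less where a joint would pass 70% of its speed; a pose out of reach is approached as far as the arm can. A call with a gripper value outside its range is refused whole. The fingers move at their own pace and stop on an object; the grip force is fixed at half the most. Time passes only in rows, so rows that repeat a pose let the fingers close. It gives the time, the measured TCP pose, the force, the opening and the grip force at its end, in the units of the state.
- ctrl.sense(): the state, without advancing time (a new reading comes with each control period).
- imaging.snapshot(name): name is "scene" or "top" or "wrist"; returns a dict with "pixels" (400x640x3 uint8, blue, green, red), "intrinsics" (3x3 intrinsics, pixels), "R" (3x3) and "t" (3): a world point X has camera coordinates R X + t. Camera axes: x right, y down, z forward; pixel columns grow to the right and rows downward; lengths in mm; the calibration is good to about 2 mm. A picture is of the moment at which its call begins. There is no depth.
- workorder.sign_off(): hands the job in; it is judged then, once.
The state is a dict: "time_s": time; "joints": joint angles; "qvel": joint speeds; "effort": joint torques, N m; "eef_pos": TCP position; "tool_rot": TCP orientation; "wrist_force": force on the tool from outside, world axes, zero at the start; "wrist_torque": the same for the moment, N m; "width": opening from 0.0 (shut) to 1.0 (fully open); "grasp_force": force on a finger pad.
Only numpy, scipy, OpenCV 4.12 (cv2) and the standard library are available. Lean on these libraries where they do the work, as an engineer would, in place of code of your own. Each camera call takes 0.05 s, during which the arm holds its last target. There are 200 camera calls.

## Working session

There is one attempt and no reset: what is moved stays moved. The work goes in short steps, Python scripts to look and compute and a tool call to move; the robot and the scene stay as the last step left them, time stands still between calls to the robot, and variables do not carry over. Pictures are saved under pics/ and viewed, at most 10 in all, crops included, and the job is handed in when it is done.

Besides the shell and the picture viewer there is one more tool, called after ">>>" by a JSON object that holds its "api" and its "payload", one argument or row to a line. step_arm: Moves the arm, as the interface text tells. Its arguments: {"type":"object","properties":{"targets":{"type":"array"}},"required":["targets"]}

```bash
mkdir -p pics; ls; python3 - <<'E'
from plant import ctrl, imaging, workorder
import cv2,numpy as np
s=ctrl.sense();print(s['time_s'],s['eef_pos'],np.round(s['tool_rot'],3).tolist(),s['width'])
for n in("scene","top"):
    d=imaging.snapshot(n);cv2.imwrite(f"pics/{n}0.png",d["pixels"]);np.savez(f"{n}0.npz",**d)
    print(n,d["intrinsics"].tolist(),np.round(d["R"],3).tolist(),d["t"])
E
```

```text
pics
0.0 [ 151.016073   -502.5497532   230.74921523] [[0.958, 0.288, -0.0], [0.288, -0.958, 0.001], [0.0, -0.001, -1.0]] 1.0008650119271016
scene [[468.23178763740617, 0.0, 327.5469578634617], [0.0, 468.23178763740617, 205.67642115244303], [0.0, 0.0, 1.0]] [[-0.499, 0.866, -0.013], [0.627, 0.35, -0.696], [-0.598, -0.356, -0.718]] [ 239.79092204 -231.48820409 1881.69209896]
top [[431.61363878735284, 0.0, 310.2280735457217], [0.0, 431.61363878735284, 210.0566456653263], [0.0, 0.0, 1.0]] [[0.022, -0.999, 0.033], [-0.984, -0.027, -0.174], [0.175, -0.029, -0.984]] [ -20.75611984  548.19624169 1189.90030988]
```

View pics/top0.png

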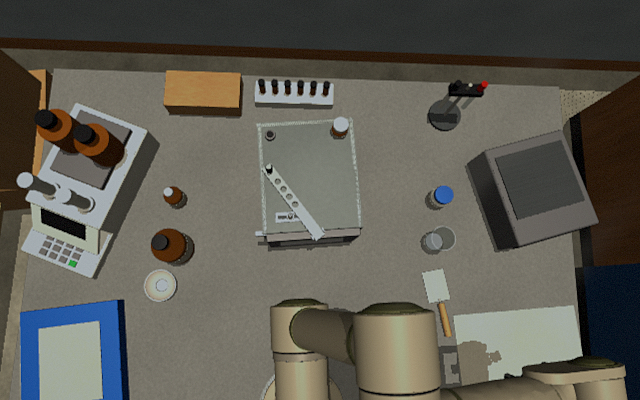

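View pics/scene0.png

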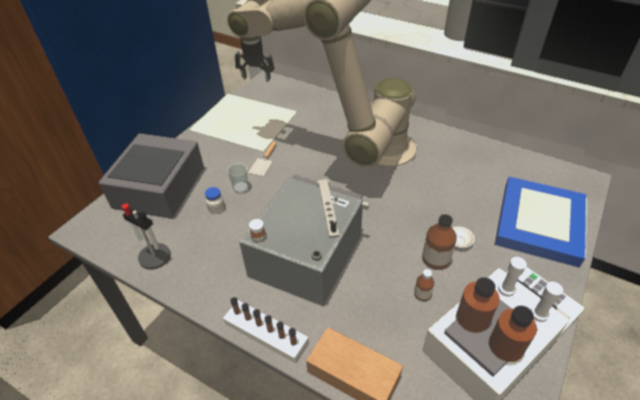

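The top view shows the cabinet roof around (258–360, 120–240), the stay running from its pivot near (318,235) to the knob at (268,168), the strip with the peg near (290,216), the vent at (270,134) and the roof jar at (340,127). The scene view agrees with this. I'll zoom in on the top view.

```bash
cat > h.py <<'E'
import numpy as np,cv2
def ray(d,u,v,z):
    K,R,t=d["intrinsics"],d["R"],d["t"]
    c=-R.T@t; r=R.T@np.linalg.solve(K,[u,v,1.]); return c+r*(z-c[2])/r[2]
def proj(d,X):
    p=d["intrinsics"]@(d["R"]@np.asarray(X,float)+d["t"]); return p[:2]/p[2]
E
python3 - <<'E'
import cv2,numpy as np
from h import *
im=np.load("top0.npz")["pixels"][110:250,245:375]
cv2.imwrite("pics/topz.png",cv2.resize(im,None,fx=4.2,fy=4.2,interpolation=cv2.INTER_CUBIC))
d=np.load("top0.npz")
for n,u,v,z in [("roofFL",258,122,170),("roofFR",353,119,170),("pivot",318,235,179),("knobtop",268,168,224),("peg",290,216,181),("vent",270,134,184)]:print(n,ray(d,u,v,z).round(1))
E
```

```text
roofFL [761.7 141.1 170. ]
roofFR [ 779.1 -113.3  170. ]
pivot [461.6 -24.5 179. ]
knobtop [620.8 105.5 224. ]
peg [508.2  47.9 181. ]
vent [724.1 106.9 184. ]
```

View pics/topz.png

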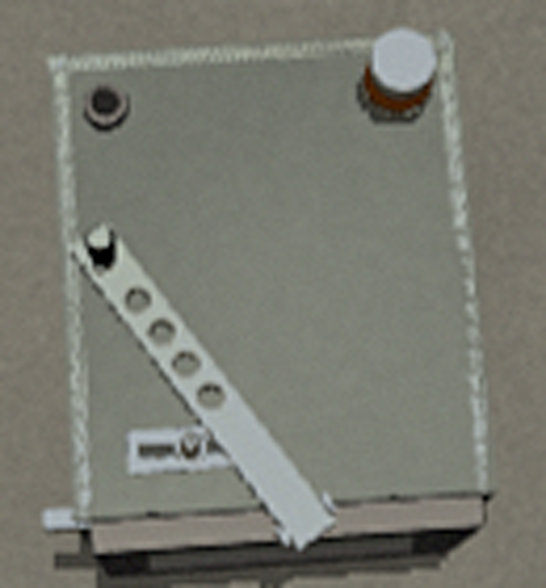

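```bash
python3 - <<'E'
import numpy as np
from h import *
d=np.load("top0.npz")
P=lambda x,y,z:ray(d,245+(x+.5)/4.2-.5,110+(y+.5)/4.2-.5,z)
for n,x,y,z in [("BL",56,62,170),("BR",445,38,170),("FL",84,520,170),("FR",488,493,170),("h4",138,299,181),("h3",162,331,181),("h2",186,363,181),("h1",210,395,181),("knobtop",100,236,224),("pegtop",190,440,192),("pegbase",190,457,170),("stripL",130,452,170),("pivotend",309,530,182)]: print(n,P(x,y,z).round(1))
h=np.array([P(138,299,181),P(162,331,181),P(186,363,181),P(210,395,181)])
u=h[0]-h[3];print("span",np.linalg.norm(u));u/=np.linalg.norm(u);m=h.mean(0);print("dir",u,"pivot",m-132.5*u,"knob",m+72.5*u)
s=np.load("scene0.npz")
print("scene proj knob,peg",proj(s,[*(m+72.5*u)[:2],224]),proj(s,P(190,440,192)))
E
```

```text
BL [755.  140.9 170. ]
BR [ 779.8 -106.8  170. ]
FL [463.2 111.4 170. ]
FR [ 486.2 -134.9  170. ]
h4 [599.3  83.  181. ]
h3 [579.6  67.6 181. ]
h2 [560.   52.3 181. ]
h1 [540.5  37.1 181. ]
knobtop [626.4 104.7 224. ]
pegtop [510.5  48.2 192. ]
pegbase [503.6  48.3 170. ]
stripL [505.7  85.  170. ]
pivotend [459.2 -24.9 182. ]
span 74.6163384626524
dir [0.78825008 0.61535503 0.        ] pivot [465.37717465 -21.54658135 181.        ] knob [626.96844021 104.60120062 181.        ]
scene proj knob,peg [332.67206414 220.71517617] [335.47331979 196.30949997]
```

>>> {"api": "step_arm", "payload": {
  "targets": [
    [0.3, 0, 0, -4, 0],
    [0.3, 5, -3.5, -5, 0],
    [0.3, 8, -5.7, -5, -3],
    [0.3, 11, -8, -5, -6],
    [0.3, 14, -10, -5, -9],
    [0.3, 17.5, -12.4, -5, -12],
    [0.3, 21, -15, -5, -15],
    [0.3, 24.5, -17, -5, -18],
    [0.3, 28, -20, -5, -21],
    [0.3, 31, -22, -5, -21],
    [0.3, 34, -24, -5, -21],
    [0.3, 37, -26, -5, -21]
  ]
}}

```text
time_s: 1.1
eef_pos: [431.5, -145.0, 281.2]
tool_rot: [[0.791, 0.612, -0.0], [0.612, -0.791, 0.0], [0.0, -0.0, -1.0]]
wrist_force: [0.8, -1.0, 0.6]
width: 0.65
grasp_force: 0.0
```

>>> {"api": "step_arm", "payload": {
  "targets": [
    [0.3, 3.5, -0.9, 0, 0],
    [0.3, 7, -1.8, 0, 0],
    [0.3, 10.5, -2.7, 0, 0],
    [0.3, 14, -3.6, 0, 0],
    [0.3, 17.5, -4.5, 0, 0],
    [0.3, 21, -5.4, 0, 0],
    [0.3, 24.5, -6.3, 0, 0],
    [0.3, 28, -7.2, 0, 0],
    [0.3, 30.8, -7.8, 0, 0],
    [0.3, 30.8, -7.8, 0, 0]
  ]
}}

```text
time_s: 1.93
eef_pos: [627.9, 106.6, 279.3]
tool_rot: [[0.789, 0.615, -0.002], [0.615, -0.789, 0.001], [-0.001, -0.002, -1.0]]
wrist_force: [-1.1, 0.3, -0.5]
width: 0.645
grasp_force: 0.0
```

```bash
python3 - <<'E'
from plant import ctrl, imaging
import cv2,numpy as np
from h import *
d=imaging.snapshot("wrist");cv2.imwrite("pics/w1.png",d["pixels"]);np.savez("w1.npz",**d)
s=ctrl.sense();print(s['eef_pos'])
for n,X in dict(knobtop=(627,104.6,224),knobbase=(627,104.6,182),pegtop=(508,48.2,192),h3=(580,68,182),h1=(540.5,37.1,182)).items():print(n,proj(d,X).round(1))
print((-d["R"].T@d["t"]).round(1))
E
```

```text
[627.0307657  104.65609148 279.62732583]
knobtop [325.  224.1]
knobbase [324.7 205.7]
pegtop [290.9 353.2]
h3 [324.5 274.9]
h1 [324.5 326.9]
[682.6 149.3 421.8]
```

View pics/w1.png

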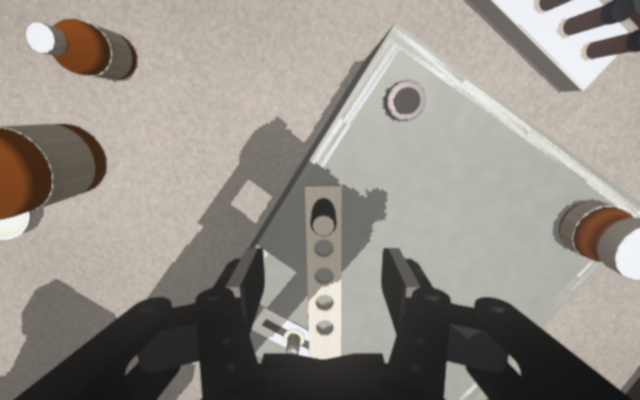

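The wrist view shows the knob top at (323,225) and holes 4 to 1 at (324, 248–327), within 2 px of the prediction. The peg is near (293,340), partly hidden. I'll go down and grip.

>>> {"api": "step_arm", "payload": {
  "targets": [
    [0.3, 0, 0, 3, 0],
    [0.3, 0, 0, 6, 0],
    [0.3, 0, 0, 8, 0],
    [0.3, 0, 0, 9, 0],
    [0.3, 0, 0, 9, 0],
    [-1, 0, 0, 9, 0],
    [-1, 0, 0, 9, 0],
    [-1, 0, 0, 9, 0],
    [-1, 0, 0, 9, 0],
    [-1, 0, 0, 9, 0],
    [-1, 0, 0, 9, 0],
    [-1, 0, 0, 9, 0]
  ]
}}

```text
time_s: 2.98
eef_pos: [626.7, 102.9, 191.7]
tool_rot: [[0.791, 0.612, 0.001], [0.612, -0.791, 0.0], [0.001, 0.0, -1.0]]
wrist_force: [0.6, 0.9, 1.5]
width: 0.187
grasp_force: 58.5
```

```bash
cat >> h.py <<'E'
a=np.array([.098,-.995]);b=np.array([.995,.098]);H=np.array([462.6,108.9]);peg0=np.array([508,48.2])
def pivot(th): c,s=np.cos(th),np.sin(th); return H+130*(c*a-s*b)+10*(-s*a-c*b)
def knob(th,yaw,phi,h=28): 
    r=205*np.cos(phi)-h*np.sin(phi); return np.r_[pivot(th)+r*np.array([np.cos(yaw),np.sin(yaw)]),179+205*np.sin(phi)+h*np.cos(phi)]
def goal(peg):
    from scipy.optimize import brentq
    th=brentq(lambda t:np.linalg.norm(pivot(t)-peg)-145,.5,1.2); v=peg-pivot(th); return th,np.arctan2(v[1],v[0])
E
python3 - <<'E'
from h import *
from plant import ctrl
T=np.array(ctrl.sense()['tool_rot']);print(T.round(3).tolist())
th,yw=goal(peg0);print(th,np.degrees(yw))
k0=knob(0,.663,0);print(k0)
path=[(0,.663,.12),(0,.663,.25)]+[(th*s,.663+(yw-.663)*s,.25) for s in np.linspace(.1,1,10)]+[(th,yw,p) for p in(.2,.15,.1,.05,0)]
for p in path:
    k=knob(*p); print(np.round(p,2),k.round(1),"tool cm",((k-k0)@T/10).round(2),"turn",np.degrees(.663-p[1]).round(1))
E
```

```text
[[0.791, 0.612, 0.001], [0.612, -0.791, 0.0], [0.001, 0.0, -1.0]]
0.8631622824666153 10.38564345059044
[626.96061239 104.74423355 207.        ]
[0.   0.66 0.12] [623.2 101.8 231.3] tool cm [-0.48  0.   -2.43] turn 0.0
[0.   0.66 0.25] [616.5  96.6 256.8] tool cm [-1.33  0.01 -4.99] turn 0.0
[0.09 0.61 0.25] [610.7  89.4 256.8] tool cm [-2.22  0.22 -4.99] turn 2.8
[0.17 0.57 0.25] [604.7  82.9 256.8] tool cm [-3.09  0.37 -4.99] turn 5.5
[0.26 0.52 0.25] [598.4  77.2 256.8] tool cm [-3.94  0.44 -4.99] turn 8.3
[0.35 0.47 0.25] [592.   72.2 256.8] tool cm [-4.75  0.44 -4.99] turn 11.0
[0.43 0.42 0.25] [585.5  67.9 256.8] tool cm [-5.53  0.38 -4.99] turn 13.8
[0.52 0.37 0.25] [579.   64.3 256.8] tool cm [-6.27  0.26 -4.99] turn 16.6
[0.6  0.33 0.25] [572.5  61.4 256.8] tool cm [-6.96  0.1  -4.99] turn 19.3
[0.69 0.28 0.25] [566.1  59.2 256.8] tool cm [-7.6  -0.12 -4.99] turn 22.1
[0.78 0.23 0.25] [559.9  57.6 256.8] tool cm [-8.18 -0.37 -4.99] turn 24.8
[0.86 0.18 0.25] [553.9  56.6 256.8] tool cm [-8.72 -0.66 -4.99] turn 27.6
[0.86 0.18 0.2 ] [557.5  57.3 247.2] tool cm [-8.39 -0.49 -4.02] turn 27.6
[0.86 0.18 0.15] [560.6  57.8 237.3] tool cm [-8.11 -0.35 -3.04] turn 27.6
[0.86 0.18 0.1 ] [563.3  58.3 227.3] tool cm [-7.88 -0.23 -2.04] turn 27.6
[0.86 0.18 0.05] [565.4  58.7 217.2] tool cm [-7.69 -0.13 -1.03] turn 27.6
[0.86 0.18 0.  ] [567.  59. 207.] tool cm [-7.54 -0.05 -0.01] turn 27.6
```

>>> {"api": "step_arm", "payload": {
  "targets": [
    [-1, -0.1, 0, -0.6, 0],
    [-1, -0.2, 0, -1.2, 0],
    [-1, -0.3, 0, -1.8, 0],
    [-1, -0.5, 0, -2.4, 0],
    [-1, -0.65, 0, -3.0, 0],
    [-1, -0.85, 0, -3.7, 0],
    [-1, -1.1, 0, -4.3, 0],
    [-1, -1.33, 0, -5.0, 0],
    [-1, -1.33, 0, -5.0, 0]
  ]
}}

```text
time_s: 3.73
eef_pos: [615.5, 93.9, 242.6]
tool_rot: [[0.791, 0.611, -0.0], [0.611, -0.791, -0.001], [-0.001, 0.001, -1.0]]
wrist_force: [-2.8, -1.4, -5.0]
width: 0.188
grasp_force: 58.7
```

>>> {"api": "step_arm", "payload": {
  "targets": [
    [-1, -0.45, 0.1, 0, 1.4],
    [-1, -0.89, 0.21, 0, 2.8],
    [-1, -1.33, 0.29, 0, 4.1],
    [-1, -1.76, 0.36, 0, 5.5],
    [-1, -2.2, 0.4, 0, 6.9],
    [-1, -2.61, 0.43, 0, 8.3],
    [-1, -3.02, 0.43, 0, 9.6],
    [-1, -3.42, 0.43, 0, 11],
    [-1, -3.82, 0.4, 0, 12.4],
    [-1, -4.2, 0.37, 0, 13.8],
    [-1, -4.94, 0.25, 0, 16.6],
    [-1, -5.63, 0.09, 0, 19.3]
  ]
}}

```text
time_s: 4.73
eef_pos: [571.9, 59.2, 241.4]
tool_rot: [[0.95, 0.313, 0.001], [0.313, -0.95, -0.0], [0.001, 0.0, -1.0]]
wrist_force: [4.5, 1.5, -0.7]
width: 0.186
grasp_force: 59.1
```

>>> {"api": "step_arm", "payload": {
  "targets": [
    [-1, -0.34, 0, 0, 1.4],
    [-1, -0.68, 0, 0, 2.8],
    [-1, -1.0, 0, 0, 4.1],
    [-1, -1.32, -0.03, 0, 5.5],
    [-1, -1.62, -0.08, 0, 6.9],
    [-1, -1.92, -0.13, 0, 8.3],
    [-1, -1.92, -0.13, 0, 8.3],
    [-1, -1.92, -0.13, 0, 8.3]
  ]
}}

```text
time_s: 5.4
eef_pos: [553.3, 54.7, 241.3]
tool_rot: [[0.984, 0.176, -0.0], [0.176, -0.984, 0.0], [-0.0, -0.0, -1.0]]
wrist_force: [3.7, 1.8, -2.4]
width: 0.186
grasp_force: 59.0
```

```bash
python3 - <<'E'
from plant import ctrl, imaging
import cv2,numpy as np
from h import *
im=[]
for n in("wrist","top","scene"):
    d=imaging.snapshot(n);np.savez(n+"2.npz",**d)
    p=d["pixels"]
    c={"wrist":(120,400,200,440),"top":(150,260,240,350),"scene":(150,240,280,390)}[n]
    q=p[c[0]:c[1],c[2]:c[3]];f=400/q.shape[0] if n=="wrist" else 400/q.shape[0]
    im.append(cv2.resize(q,None,fx=f,fy=f,interpolation=cv2.INTER_CUBIC));print(n,c,f,im[-1].shape)
    hp=np.r_[pivot(.863)+145*np.cos(.25)*np.array([np.cos(.18),np.sin(.18)]),179+145*np.sin(.25)]
    print(proj(d,[*peg0,192]),proj(d,hp))
cv2.imwrite("pics/c2.png",np.hstack([im[0],im[1]]));cv2.imwrite("pics/s2.png",im[2])
s=ctrl.sense();print(s['eef_pos'],s['wrist_force'])
E
```

```text
wrist (120, 400, 200, 440) 1.4285714285714286 (400, 343, 3)
[319.88808149 288.81314556] [319.91451534 315.54200418]
top (150, 260, 240, 350) 3.6363636363636362 (400, 400, 3)
[289.82931382 215.35614912] [290.05563451 215.61614088]
scene (150, 240, 280, 390) 4.444444444444445 (400, 489, 3)
[335.87342647 195.8044487 ] [336.29073307 189.38944243]
[553.44135772  54.64744781 241.25823823] [ 4.15309511  1.06812869 -1.29995384]
```

View pics/c2.png

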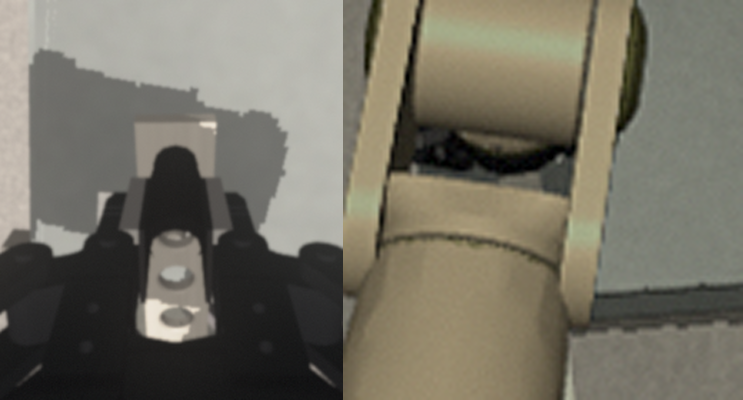

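View pics/s2.png

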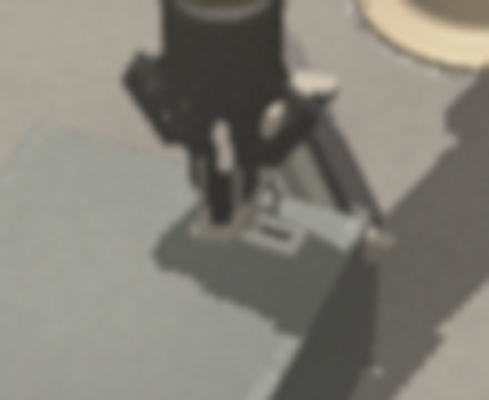

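The wrist crop shows hole 3 at crop (177,276), image (324,313), so it sits about 4 px right of the prediction. The top view is blocked by the arm. The scene crop shows the slot and something upright near image (340,194). I'll check the peg in the earlier unobstructed pictures, with predictions marked.

```bash
python3 - <<'E'
from h import *
im=[]
for f,c,s in(("w1",(300,360,240,340),4),("scene0",(180,215,315,365),8)):
    d=np.load(f+".npz");q=d["pixels"][c[0]:c[1],c[2]:c[3]];q=cv2.resize(q,None,fx=s,fy=s,interpolation=cv2.INTER_CUBIC)
    for X,col in(((*peg0,170),(0,0,255)),((*peg0,192),(0,255,0)),((507.7,52.2,170),(255,0,0))):
        u=(proj(d,X)-[c[2],c[0]]+.5)*s; print(f,u.round(1)); cv2.circle(q,tuple(int(i) for i in u),3,col,-1)
    im.append(q)
im[1]=cv2.copyMakeBorder(im[1],0,40 if im[1].shape[0]==200 else 0,0,0,0)
h=max(i.shape[0] for i in im);im=[cv2.copyMakeBorder(i,0,h-i.shape[0],0,0,0) for i in im]
cv2.imwrite("pics/peg.png",np.hstack(im));print([i.shape for i in im])
E
```

```text
w1 [214.7 145.6]
w1 [205.5 214.8]
w1 [199.9 137.4]
scene0 [171.  171.2]
scene0 [171.  130.4]
scene0 [180.5 174.3]
[(280, 400, 3), (280, 400, 3)]
```

View pics/peg.png

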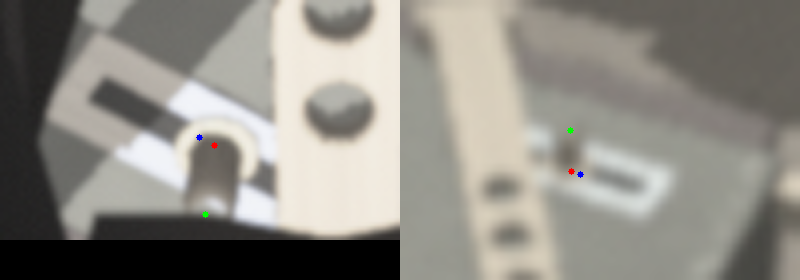

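The wrist crop puts the peg's collar at crop (217,150), about 1 mm from the prediction, and the scene crop agrees. So the peg is near (507.5, 47.2). I'll lower the bar to just above it and look through the hole.

>>> {"api": "step_arm", "payload": {
  "targets": [
    [-1, 0.1, 0, 0.4, 0],
    [-1, 0.25, -0.05, 0.9, 0],
    [-1, 0.4, -0.1, 1.3, 0],
    [-1, 0.55, -0.15, 1.7, 0],
    [-1, 0.68, -0.15, 2.1, 0],
    [-1, 0.68, -0.15, 2.1, 0],
    [-1, 0.68, -0.15, 2.1, 0]
  ]
}}

```text
time_s: 6.13
eef_pos: [559.7, 57.3, 220.1]
tool_rot: [[0.984, 0.176, -0.001], [0.176, -0.984, -0.0], [-0.001, -0.0, -1.0]]
wrist_force: [3.6, 0.9, 1.2]
width: 0.189
grasp_force: 59.3
```

```bash
python3 - <<'E'
from plant import ctrl, imaging
from h import *
d=imaging.snapshot("wrist");np.savez("w3.npz",**d)
s=ctrl.sense();print(s['eef_pos'],s['wrist_force'])
q=cv2.resize(d["pixels"][230:380,260:390],None,fx=4,fy=4,interpolation=cv2.INTER_CUBIC)
for X in((507.5,47.2,192),(507.5,47.2,170)):
    u=(proj(d,X)-[260,230]+.5)*4;print(u)
cv2.imwrite("pics/w3.png",q)
E
```

```text
[559.76359188  57.31349673 220.29705476] [3.43795853 0.20443328 1.21876416]
[255.98438072 354.20872768]
[255.79864173 273.74201424]
```

View pics/w3.png

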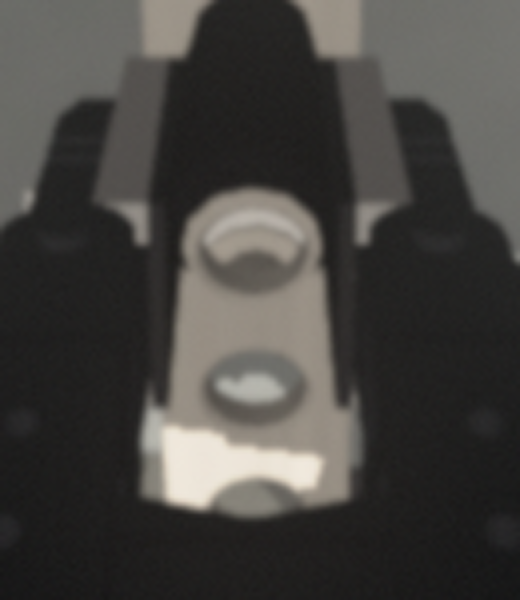

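```bash
python3 - <<'E'
from h import *
d=np.load("w3.npz");kx=np.array([559.76,57.31]);yw=np.radians(10.4)
ph=.14;th=.863
for n,r,h in(("knobtop",205,45),("knobbase",205,3),("h4",170,3),("h3",145,3),("h2",120,3),("h1",95,3)):
    R=r*np.cos(ph)-h*np.sin(ph)
    R0=205*np.cos(ph)-28*np.sin(ph)
    X=np.r_[kx+(R-R0)*np.array([np.cos(yw),np.sin(yw)]),179+r*np.sin(ph)+h*np.cos(ph)]
    print(n,X.round(1),((proj(d,X)-[260,230]+.5)*4).round(0))
E
```

```text
knobtop [557.4  56.9 252.2] [250. 287.]
knobbase [563.2  57.9 210.6] [250.  60.]
h4 [529.1  51.7 205.7] [252. 278.]
h3 [504.8  47.2 202.2] [253. 413.]
h2 [480.4  42.7 198.7] [253. 535.]
h1 [456.1  38.3 195.2] [254. 645.]
```

Hole 3 is at crop (254,385) and hole 2 at (254,495), with the knob top disc at (252,245). They are centred sideways, but the rows suggest the bar is lower or farther forward than modelled. A quick fit should tell which.

```bash
python3 - <<'E'
from h import *
from scipy.optimize import least_squares
def pts(kx,yw,ph):
    R0=205*np.cos(ph)-28*np.sin(ph)
    return [np.r_[kx+(r*np.cos(ph)-h*np.sin(ph)-R0)*np.array([np.cos(yw),np.sin(yw)]),179+r*np.sin(ph)+h*np.cos(ph)] for r,h in((205,45),(145,3),(120,3))]
for f,kx,obs in(("wrist2",(553.4,54.7),[(322.5,286),(324,313.2),(324,341.2)]),("w3",(559.76,57.31),[(323,290.5),(323.5,326),(323.5,353.5)])):
    d=np.load(f+".npz");yw=np.radians(10.4);u=np.array([np.cos(yw),np.sin(yw)]);n=np.array([-u[1],u[0]])
    F=lambda p:(np.array([proj(d,X) for X in pts(np.array(kx)+p[1]*u+p[2]*n,yw,p[0])])-obs).ravel()
    s=least_squares(F,[.15,0,0]);print(f,s.x,s.fun.round(1));
    X=pts(np.array(kx)+s.x[1]*u+s.x[2]*n,yw,s.x[0])[1];print("h3 top",X,"cam",(-d["R"].T@d["t"]).round(1))
E
```

```text
wrist2 [ 0.20450163  2.48501458 -0.52736838] [ 0.6 -0.  -0.6  0.1 -0.4 -0.1]
h3 top [503.14839503  44.94092764 211.38397051] cam [621.5  66.4 383.8]
w3 [ 0.15921822  7.24677662 -0.46538101] [ 0.   0.1 -0.1 -1.7  0.1  1.7]
h3 top [512.60242683  48.18181147 204.95127693] cam [628.   69.1 362.6]
```

>>> {"api": "step_arm", "payload": {
  "targets": [
    [-1, 0.08, 0, 0.3, 0],
    [-1, 0.15, 0, 0.6, 0],
    [-1, 0.2, 0, 0.8, 0],
    [-1, 0.25, 0, 1.0, 0],
    [-1, 0.3, 0, 1.2, 0],
    [-1, 0.34, 0, 1.4, 0],
    [-1, 0.34, 0, 1.4, 0]
  ]
}}

```text
time_s: 6.77
eef_pos: [563.1, 57.9, 205.9]
tool_rot: [[0.984, 0.176, -0.001], [0.176, -0.984, 0.0], [-0.0, -0.0, -1.0]]
wrist_force: [4.1, 1.0, 2.2]
width: 0.188
grasp_force: 59.2
```

>>> {"api": "step_arm", "payload": {
  "targets": [
    [-1, 0.05, 0, 0.2, 0],
    [-1, 0.1, 0, 0.4, 0],
    [-1, 0.13, 0, 0.6, 0],
    [-1, 0.16, 0, 0.8, 0],
    [-1, 0.18, 0, 1.0, 0],
    [-1, 0.18, 0, 1.0, 0]
  ]
}}

```text
time_s: 7.27
eef_pos: [564.8, 58.3, 195.8]
tool_rot: [[0.984, 0.176, -0.001], [0.176, -0.984, 0.0], [-0.001, -0.0, -1.0]]
wrist_force: [4.0, -0.1, 2.0]
width: 0.187
grasp_force: 59.1
```

>>> {"api": "step_arm", "payload": {
  "targets": [
    [-1, 0.03, 0, 0.2, 0],
    [-1, 0.06, 0, 0.4, 0],
    [-1, 0.07, 0, 0.5, 0],
    [-1, 0.07, 0, 0.5, 0]
  ]
}}

```text
time_s: 7.6
eef_pos: [565.7, 58.3, 191.4]
tool_rot: [[0.984, 0.176, 0.0], [0.176, -0.984, 0.0], [0.0, 0.0, -1.0]]
wrist_force: [3.8, 0.3, 4.1]
width: 0.188
grasp_force: 59.3
```

```bash
python3 - <<'E'
from plant import ctrl, imaging
from h import *
d=imaging.snapshot("wrist");np.savez("w4.npz",**d)
s=ctrl.sense();print(s['eef_pos'],s['wrist_force'])
q=cv2.resize(d["pixels"][200:350,240:410],None,fx=4,fy=4,interpolation=cv2.INTER_CUBIC)
for X in((507.5,47.2,192),(567,59,224),(507.5,47.2,182)):print((proj(d,X)-[240,200]+.5)*4)
cv2.imwrite("pics/w4.png",q[:600])
E
```

```text
[565.70161798  58.33241102 191.47276656] [4.49215954 0.90827225 4.44824047]
[335.85541936 647.85704172]
[324.80144321 375.83706806]
[335.74510094 594.61719175]
```

View pics/w4.png

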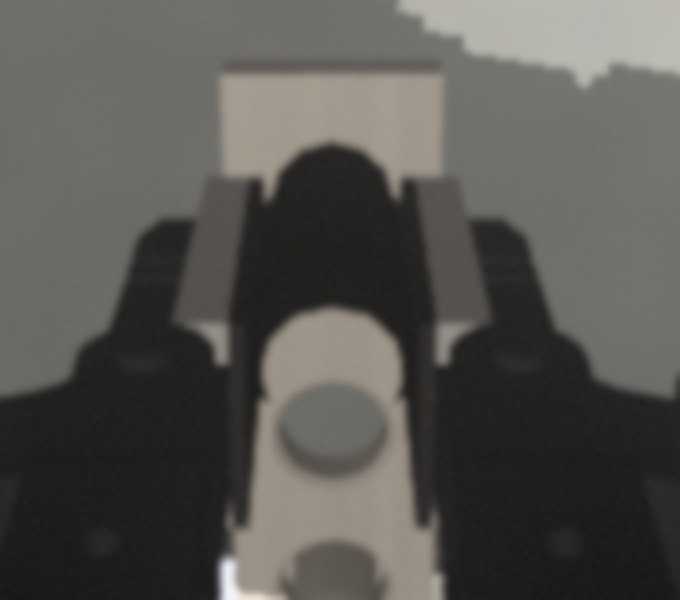

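The wrist view shows hole 4 at crop (332,425) and hole 3 at about (335,580), with the peg standing inside hole 3. The bar is back at its grip height. Releasing.

>>> {"api": "step_arm", "payload": {
  "targets": [
    [-0.4, 0, 0, 0, 0],
    [-0.4, 0, 0, 0, 0],
    [-0.2, 0, 0, 0, 0],
    [0.1, 0, 0, 0, 0],
    [0.1, 0, 0, 0, 0],
    [0.1, 0, 0, 0, 0],
    [0.1, 0, 0, -1, 0],
    [0.1, 0, 0, -3, 0],
    [0.1, 0, 0, -6, 0],
    [0.1, 0, 0, -9, 0],
    [0.1, 0, 0, -11, 0],
    [0.1, 0, 0, -11, 0]
  ]
}}

```text
time_s: 8.65
eef_pos: [566.6, 58.3, 306.8]
tool_rot: [[0.984, 0.176, 0.009], [0.176, -0.984, -0.001], [0.008, 0.002, -1.0]]
wrist_force: [-0.5, -0.2, 0.8]
width: 0.55
grasp_force: 0.0
```

>>> {"api": "step_arm", "payload": {
  "targets": [
    [0.1, 3, 2, 0, 0],
    [0.1, 3, 5, 0, 0],
    [0.1, 3, 8, 0, 0],
    [0.1, 3, 11, 0, 0],
    [0.1, 3, 14, 0, 0],
    [0.1, 2, 17, 0, 0],
    [0.1, 0, 20, 0, 0],
    [0.1, -2, 23, 0, 0],
    [0.1, -4, 26, 0, 0],
    [0.1, -6, 29, 0, 0],
    [0.1, -8, 32, 0, 0],
    [0.1, -8, 32, 0, 0]
  ]
}}

```text
time_s: 9.65
eef_pos: [540.5, -275.8, 300.8]
tool_rot: [[0.985, 0.17, -0.002], [0.17, -0.985, -0.001], [-0.002, 0.001, -1.0]]
wrist_force: [0.2, -0.6, -0.0]
width: 0.551
grasp_force: 0.0
```

```bash
python3 - <<'E'
from plant import ctrl, imaging
from h import *
im=[]
for n,c in(("top",(110,280,245,375)),("scene",(150,250,230,390))):
    d=imaging.snapshot(n);np.savez(n+"5.npz",**d);q=d["pixels"][c[0]:c[1],c[2]:c[3]]
    im.append(cv2.resize(q,None,fx=400/q.shape[1],fy=400/q.shape[1],interpolation=cv2.INTER_CUBIC))
h=max(i.shape[0] for i in im);cv2.imwrite("pics/f.png",np.hstack([cv2.copyMakeBorder(i,0,h-i.shape[0],0,0,0) for i in im]))
s=ctrl.sense();print(s['time_s'],s['eef_pos'],s['wrist_force'])
E
```

```text
9.75 [ 542.55770519 -271.49505701  301.08260109] [-0.03832214  0.76723412 -0.26285076]
```

View pics/f.png

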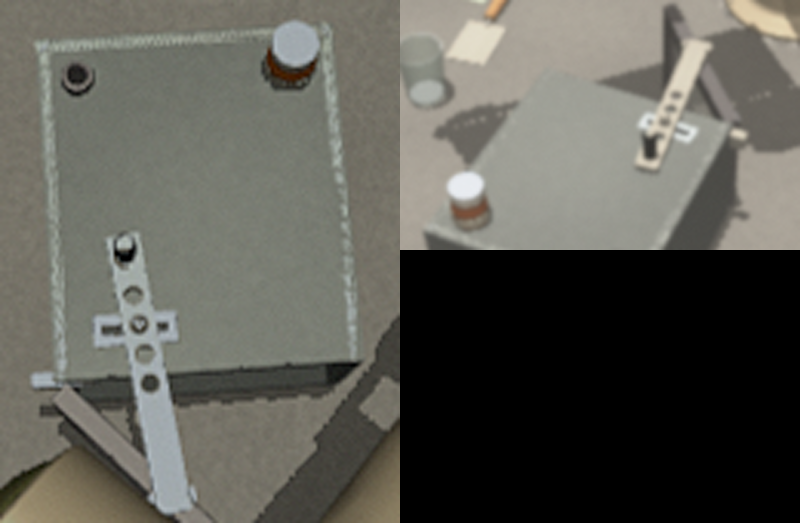

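The final view shows the peg in the third hole, at (138,323) in the crop. The door is held open, the stay is down and the jar hasn't moved. Handing in.

```bash
python3 -c "
from plant import workorder
print(workorder.sign_off())"
```

```text
the job is handed in; nothing more can be done
None
```

The job is handed in after about 10 s of arm time: the peg is in the stay's third hole, the stay lies down and holds the door open by itself, and the robot is clear. The roof jar has not moved; I did not re-measure the other loose things, but the gripper passed well above them.

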